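# Count along the module rack and push the cassette into the third gap

### The job

With a fingertip, count the rack's gaps from its red-capped end: lightly touch the rail section over the first gap, then the second, then the third, going no further along the rail; count every gap, empty or filled. Then push the yellow cassette along its channel to that third gap and push it in, square and upright, until it is fully home against the back stop. Only push it (never pinch or lift it), leave everything else where it is, and finish with the robot clear.

Things in the scene. Friction and masses are not known exactly. Their poses are not given: they have to be found in the camera images.
- rack: blue and aluminium module rack standing fixed on the bench, within 15 degrees of facing the robot. Origin on the bench under the middle of the line of gap mouths; x points into the gaps (away from the robot), y along the row, z up. Base plate 10 mm thick, 400 mm along y, x -88 to +68 mm. Six gaps in a row, with a channel before them and a sprung rail above
- mouths (a point): middle of the line of gap mouths, at floor height (z 10 mm). Seven dividers 8 mm thick, 62 mm high (tops at z 72 mm), with round noses at rack x = 0, make six gaps 36 mm wide at 44 mm pitch, centres at rack y = +110, +66, +22, -22, -66, -110 mm. Gap floor at z 10 mm; back stop face at rack x = +62 mm
- channel (a point): middle of the floor (z 10 mm) of the flat channel that runs along rack y before the mouths, rack x -82 to 0 mm; open at both ends; its near side is a low lip, rack x -88 to -82 mm, top at z 18 mm
- rail (a joint): counting rail of six sections: a flat level bar along y above the gaps, rack x +15 to +35 mm, y -131 to +131 mm, top at z 90 mm when free, underside z 80 mm. It is sprung and sinks straight down as one piece: value in m, 0 free to 0.006 at its stop; about 1.5 N starts it, each mm adds 1 N. Over 20 N is rough
- section1: section 1 of the rail, over the gap centred +110 mm along the rack's y; white; origin at the middle of its top face, 20 mm (x) by 42.5 mm (y), 8 mm thick
- section2: section 2 of the rail, over the gap centred +66 mm along the rack's y; grey; origin at the middle of its top face, 20 mm (x) by 42.5 mm (y), 8 mm thick
- section3: section 3 of the rail, over the gap centred +22 mm along the rack's y; white; origin at the middle of its top face, 20 mm (x) by 42.5 mm (y), 8 mm thick
- section4: section 4 of the rail, over the gap centred -22 mm along the rack's y; grey; origin at the middle of its top face, 20 mm (x) by 42.5 mm (y), 8 mm thick
- section5: section 5 of the rail, over the gap centred -66 mm along the rack's y; white; origin at the middle of its top face, 20 mm (x) by 42.5 mm (y), 8 mm thick
- section6: section 6 of the rail, over the gap centred -110 mm along the rack's y; grey; origin at the middle of its top face, 20 mm (x) by 42.5 mm (y), 8 mm thick
- red_cap: red plastic cap, 66 mm (x) by 16 mm (y) by 66 mm high, on one end of the row of gaps (rack x +35 mm, y +144.5 or -144.5 mm); counting starts at this end. Origin at the centre of its underside, 10 mm above the bench. The other end has a black cap
- cassette_center (a point): centre (half-way up) of the loose yellow cassette: 74 mm long (its x), 30 mm wide (y), 50 mm high, 0.13 to 0.25 kg, standing in the channel, top at z 60 mm, rounded nose (+x) towards the mouths, flat rear face 37 mm behind the centre. It slides easily along the channel, which keeps it nearly square; pushed low it does not tip. Fully home: centre at rack x +25 mm, 12 mm of it still standing out
- cassette: the same yellow cassette; origin at the centre of its underside, axes as above
- cassette_left: left (+y) side cheek of the cassette, 58 mm by 3 mm by 50 mm; origin at its lower edge, 13.5 mm from the middle
- cassette_right: right (-y) side cheek of the cassette, likewise
- blank_a: grey blank, 54 by 30 by 48 mm, already in the gap at rack y +66 mm; to be left there; origin at the centre of its underside
- blank_b: the same kind of grey blank, in the gap at rack y -110 mm; to be left there
- oil_bottle: black oil bottle with red top, 60 mm across, 160 mm tall, bystander; origin under its centre
- screwdriver: screwdriver lying on the bench, bystander
- wrench: wrench lying on the bench, bystander
- mug: blue mug, 76 mm across, 90 mm tall, bystander; origin under its centre
- relay: orange relay block, 50 by 36 by 34 mm, bystander; origin under its centre
Things that resemble listed ones, but are neither listed nor needed, are in the scene too. Several things have the shape of the cassette; the one meant has the colours described above.

How it is judged (in metres and radians):
On the way, in this order (a step that is already met when the one before it is completed fails the run):
1. a fingertip touches the rail section over the first gap from the red cap (((y of red_cap in the frame of rack above 0 m and contact force between the fingers and section1 above 0.3 N) or (y of red_cap in the frame of rack below 0 m and contact force between the fingers and section6 above 0.3 N))), for 0.06 s.
2. a fingertip touches the rail section over the second gap from the red cap, and no longer the one before (((y of red_cap in the frame of rack above 0 m and (contact force between the fingers and section2 above 0.3 N and contact force between the fingers and section1 below 0.1 N)) or (y of red_cap in the frame of rack below 0 m and (contact force between the fingers and section5 above 0.3 N and contact force between the fingers and section6 below 0.1 N)))), for 0.06 s.
3. a fingertip touches the rail section over the third gap from the red cap, and no longer the one before (((y of red_cap in the frame of rack above 0 m and (contact force between the fingers and section3 above 0.3 N and contact force between the fingers and section2 below 0.1 N)) or (y of red_cap in the frame of rack below 0 m and (contact force between the fingers and section4 above 0.3 N and contact force between the fingers and section5 below 0.1 N)))), for 0.06 s.
4. the cassette is home in the third gap from the red cap (((y of red_cap in the frame of rack above 0 m and y of cassette_center in the frame of rack between 0.016 and 0.028 m) or (y of red_cap in the frame of rack below 0 m and y of cassette_center in the frame of rack between -0.028 and -0.016 m)) and x of cassette_center in the frame of rack between 0.02 and 0.029 m and angle between the x axis of cassette and the x axis of rack, either way round below 0.14 rad and angle between cassette's own z axis and vertical below 0.1 rad and height (world z) of cassette_center between 0.03 and 0.041 m), for 0.1 s.
At the end, for the whole second after the job is handed in: The cassette stands upright in the third gap from the red cap (within 6 mm of its middle line, square within 8 degrees), within 5 mm of fully home against the back stop, at rest; the rail is free; blanks within 12 mm and other things within 30 mm of where they started (all of step 4 and linear speed of cassette below 0.01 m/s and value of joint rail below 0.001 m and distance of each of blank_a, blank_b from where it was at the start of the episode below 0.012 m and distance of each of oil_bottle, screwdriver, wrench, mug, relay from where it was at the start of the episode below 0.03 m); the robot touches nothing.
It fails at once if the fingers go on to the fourth rail section or beyond ((y of red_cap in the frame of rack above 0 m and (contact force between the fingers and section4 above 0.5 N or contact force between the fingers and section5 above 0.5 N or contact force between the fingers and section6 above 0.5 N)) or (y of red_cap in the frame of rack below 0 m and (contact force between the fingers and section3 above 0.5 N or contact force between the fingers and section2 above 0.5 N or contact force between the fingers and section1 above 0.5 N))).
It fails at once if the rail is pressed hard (over 20 N) (contact force between the fingers and rail above 20 N).
It fails at once if the cassette is lifted (over 6 mm) or tipped (over 0.25 rad) (height (world z) of cassette_center above 0.041 m or angle between cassette's own z axis and vertical above 0.25 rad).
It fails at once if the cassette is pinched between the fingers (contact force between the fingers and cassette_left above 2 N and contact force between the fingers and cassette_right above 2 N).
It fails at once if a bystander is disturbed (distance of any of blank_a, blank_b from where it was at the start of the episode above 0.012 m or distance of any of oil_bottle, screwdriver, wrench, mug, relay from where it was at the start of the episode above 0.03 m).
It also fails if it takes over 61 s, if anything falls off the work surface, if the arm or the gripper's body presses on something with over 40 N, if the wrist force passes 120 N, or if a joint passes its speed limit or range.

### The arm

A 6-joint arm with a two-finger parallel gripper is mounted at the origin on the work surface. World frame = base frame: x ahead of the robot, y to its left, z up, the work surface at z = 0. Lengths are in mm, angles in rad, forces in N, time in s.
With the tool pointing down it reaches from about 250 to 775 mm from the base axis. Payload 8.9 kg.
Tool frame: the origin (TCP) lies between the finger pads; the fingertips stand 11 mm ahead of it and the grasp point (between the pads) lies 8 mm behind it; z points along the fingers, y is the direction in which the jaws open and shut (so a half turn about z gives the same grasp; the last joint's range is limited). The gripper opens to 85 mm and grips with 20 to 120 N. Pads are 22 mm wide; open, the fingers measure 114 mm over their backs; the gripper's body (76 mm by 85 mm) begins 54 mm behind the grasp point. The pads swing forward as they close: fully open they stand 13 mm farther back than shut.
Start: joints at [-1.412, 0.291, -0.153, 1.127, 0, 1.431], TCP at [154.046, -501.89, 242.305] pointing down, gripper open.
Joint ranges: [-2.52, 2.52], [-0.91, 1.74], [-1.3, 1.37], [-1.96, 2.02], [-1.52, 1.47], [-3.14, 3.14]. Speed limits (rad/s): [2.22, 2.22, 2.79, 3.14, 3.14, 3.14].

### API

Orientations are given as a rotation vector (axis times angle).
In Python, from cell import bot gives the robot as it stands. The module is installed in compiled form; this text tells all that it offers.
- The arm moves only by the tool servo_tool, never from a script. Its arguments are lists of equal length, an entry for each row: "delta_pos": the shift along the world's x, y, z in m, a list of three; "roll": the turn about the world's z in rad; "hand": the closure, from -1 (fully open) to 1 (shut). In form: {"delta_pos": [[dx, dy, dz], ...], "roll": [roll, ...], "hand": [hand, ...]}. A call has 1 to 5 rows; each row shifts and turns the commanded pose from where the row before left it; what a row does not reach is not made up. A row lasts 1/10 s, in which the tool goes at most 50 mm and 8.59 degrees, less where a joint would pass 70% of its speed; a pose out of reach is approached as far as the arm can. A call is refused whole if a number of a shift passes 0.05 or a number of a turn 0.15, either way. A call with a gripper value outside its range is refused whole. The fingers move at their own pace and stop on an object; "newtons" is the grip in N (left out, the last holds). Time passes only in rows, so rows that do not move let the fingers close. It gives the time, the measured TCP pose, the force and the opening at its end, in the units of the state.
- bot.get_obs(): the state, without advancing time (a new reading comes with each control period).
- bot.get_image(name): name is "side" or "top"; returns the picture (420x560x3 uint8, blue, green, red); there is no depth.
- bot.get_calibration(name): a dict with "fx", "fy", "cx", "cy" (pixels), "pose" (4x4, takes a point from camera to world coordinates). Camera axes: x right, y up, looking along -z (the intrinsics and any distortion apply to the point x, -y, -z); pixel columns grow to the right and rows downward; lengths in mm; the calibration is good to about 2 mm. A picture is of the moment at which its call begins. get_calibration takes no time and is no camera call.
- bot.close_job(): hands the job in, once; it reports no verdict.
The state is a dict: "time_s": time; "joint_positions": joint angles; "joint_vel": joint speeds; "tau": joint torques, N m; "ee_pos": TCP position; "orientation": TCP orientation; "ft_force": force on the tool from outside, world axes, zero at the start; "wrist_torque": the same for the moment, N m; "width": finger opening in mm.
Only numpy, scipy, OpenCV 4.12 (cv2) and the standard library are available. Lean on these libraries where they do the work, as an engineer would, in place of code of your own. Each camera call takes 0.05 s, during which the arm holds its last target. There are 200 camera calls.

## Working session

There is one attempt and no reset: what is moved stays moved. The work goes in short steps, Python scripts to look and compute and a tool call to move; the robot and the scene stay as the last step left them, time stands still between calls to the robot, and variables do not carry over. Pictures are saved under pics/ and viewed, about 8 in all and at most 12, crops included, and the job is handed in when it is done.

Besides the shell and the picture viewer there is one more tool, called after "Call:" as name(argument=value, ...) on one line, values as JSON. servo_tool: Moves the arm, as the interface text tells. Its arguments: {"type":"object","properties":{"delta_pos":{"type":"array"},"roll":{"type":"array"},"hand":{"type":"array"},"newtons":{"type":"number"}},"required":["delta_pos","roll","hand"]}

```bash
mkdir -p pics && cat > h.py <<'E'
import numpy as np, cv2
from cell import bot
def ray(name,u,v):
    c=bot.get_calibration(name);P=np.array(c["pose"])
    d=np.array([(u-c["cx"])/c["fx"],-(v-c["cy"])/c["fy"],-1.])
    return P[:3,3],P[:3,:3]@d
def onz(name,u,v,z):
    o,d=ray(name,u,v);return o+d*(z-o[2])/d[2]
def proj(name,p):
    c=bot.get_calibration(name);P=np.array(c["pose"])
    q=P[:3,:3].T@(np.array(p,float)-P[:3,3])
    return c["cx"]+c["fx"]*q[0]/-q[2], c["cy"]-c["fy"]*q[1]/-q[2]
E
python3 - <<'E'
from h import *
for n in("top","side"):
    im=bot.get_image(n);cv2.imwrite(f"pics/{n}0.png",im)
    c=bot.get_calibration(n);print(n,{k:c[k] for k in c if k!="pose"},np.round(c["pose"],3).tolist())
print(bot.get_obs())
E
```

```text
top {'fx': 430.9186345454941, 'fy': 430.9186345454941, 'cx': 270.1981752683242, 'cy': 210.61104526797067} [[0.021, 0.994, -0.111, 405.238], [-1.0, 0.021, -0.003, -16.239], [-0.001, 0.111, 0.994, 1084.804], [0.0, 0.0, 0.0, 1.0]]
side {'fx': 502.2476784142546, 'fy': 502.2476784142546, 'cx': 275.50667817777344, 'cy': 210.88628705445547} [[-0.834, 0.332, -0.44, -105.687], [-0.551, -0.476, 0.686, 957.27], [0.018, 0.814, 0.58, 914.427], [0.0, 0.0, 0.0, 1.0]]
{'time_s': 0.1, 'joint_positions': array([-1.41228011e+00,  2.91216038e-01, -1.54022387e-01,  1.12670230e+00,
        2.83681043e-05,  1.43149302e+00]), 'joint_vel': array([ 0.00050611, -0.00321051,  0.00206576, -0.00055174, -0.00027996,
       -0.00150231]), 'tau': array([ 2.34026164e-03, -5.37978280e+01,  3.31918466e+01,  9.29113798e-03,
       -3.32815580e-05,  1.18801097e-06]), 'ee_pos': array([ 154.00651846, -501.52164952,  241.8044559 ]), 'orientation': array([-3.10569400e+00, -4.65916991e-01, -2.72799992e-05]), 'ft_force': array([-0.73915051,  0.16373986, -0.0600541 ]), 'wrist_torque': array([-0.01043249,  0.02134719, -0.01076981]), 'width': 85.46659740308506}
```

View pics/top0.png

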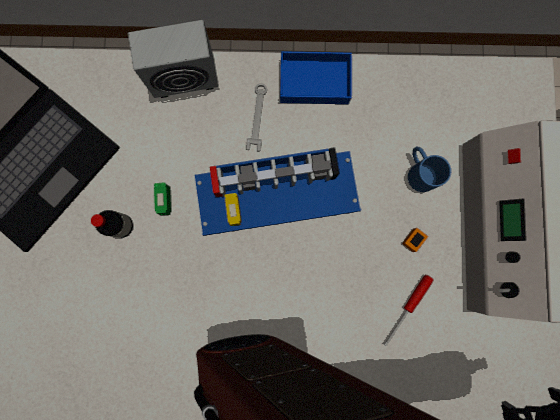

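View pics/side0.png

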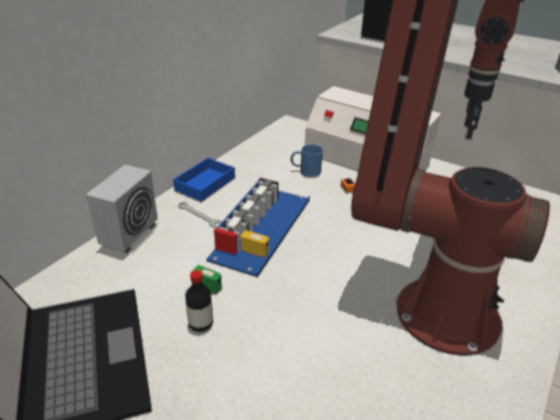

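The top view shows the rack at about (195–360, 150–235), with the red cap on its left (+y) end at (215,180). The yellow cassette is in the channel at (232,209), and the side view has it at (255,243). The green block at (162,198) has the same shape but the wrong colour. Next I'll measure the rack and confirm in a crop.

```bash
cat >> h.py <<'E'
def rackframe(im):
    hsv=cv2.cvtColor(im,cv2.COLOR_BGR2HSV)
    m=cv2.inRange(hsv,(100,120,50),(125,255,255));m[:130]=0;m[:,:185]=0;m[250:]=0;m[:,375:]=0
    m=cv2.morphologyEx(m,cv2.MORPH_OPEN,np.ones((3,3)))
    pts=cv2.findNonZero(m);return m,pts
E
python3 - <<'E'
from h import *
im=cv2.imread("pics/top0.png");m,p=rackframe(im)
w=np.array([onz("top",u,v,10)[:2] for u,v in cv2.convexHull(p)[:,0]],np.float32)
r=cv2.minAreaRect(w);print(r);print(np.round(cv2.boxPoints(r),1))
hsv=cv2.cvtColor(im,cv2.COLOR_BGR2HSV)
y=cv2.inRange(hsv,(22,130,120),(34,255,255));y[:185]=0;y[235:]=0;y[:,:200]=0;y[:,260:]=0
pts=cv2.findNonZero(y);print("yellow",cv2.boundingRect(pts),cv2.minAreaRect(pts),len(pts))
wt=np.array([onz("top",u,v,60)[:2] for u,v in pts[:,0]],np.float32);print("yw z60",cv2.minAreaRect(wt),wt.min(0),wt.max(0))
cv2.imwrite("pics/c1.png",cv2.resize(im[140:245,185:370],None,fx=4,fy=4,interpolation=cv2.INTER_CUBIC))
E
```

```text
((578.7293701171875, -26.575408935546875), (169.8021240234375, 397.2751159667969), 10.056424140930176)
[[ 460.4  154.2]
 [ 529.8 -237. ]
 [ 697.  -207.3]
 [ 627.6  183.8]]
yellow (225, 193, 15, 31) ((232.0589599609375, 208.19215393066406), (30.133325576782227, 12.225142478942871), 82.40535736083984) 280
yw z60 ((523.773681640625, 78.7272720336914), (72.73451232910156, 29.24318504333496), 9.208858489990234) [488.00006  61.12903] [560.5618   96.65441]
```

View pics/c1.png

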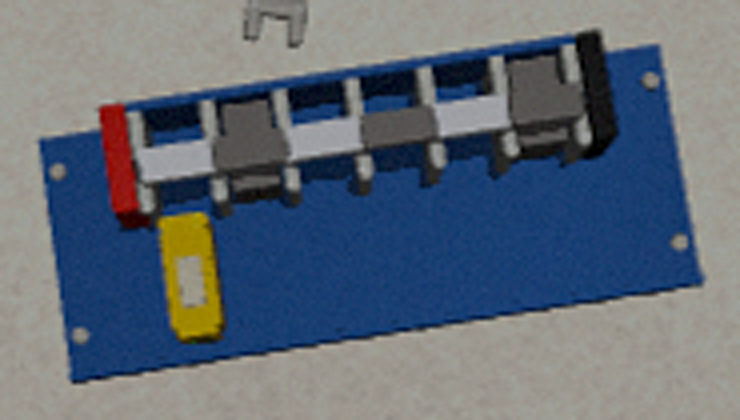

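The crop confirms the yellow cassette (white label, body about (160–222, 215–340) in the crop) in front of gap 1. Its only same-shape rival is the green one at (162,198), off the rack. The red cap is on the left, at +y in the rack frame, so gap 1 is empty, gap 2 is filled by blank_a, and gap 3 is at +22. Next I'll check the rack frame against the white rail sections and tabulate targets.

```bash
cat >> h.py <<'E'
A=np.radians(10.06);O=np.array([581.8,-26.0])
R=np.array([[np.cos(A),-np.sin(A)],[np.sin(A),np.cos(A)]])
def w(x,y): return O+R@np.array([x,y])
def rk(p): return R.T@(np.array(p[:2])-O)
E
python3 - <<'E'
from h import *
for n in("top","side"):
    im=cv2.imread(f"pics/{n}0.png");g=im.astype(int)
    for k,y in(("s1",110),("s3",22),("s5",-66)):
        u,v=proj(n,[*w(25,y),90]);s=14
        y0,x0=int(v)-s,int(u)-s;sub=im[y0:y0+2*s,x0:x0+2*s]
        h=cv2.cvtColor(sub,cv2.COLOR_BGR2HSV);m=cv2.inRange(h,(0,0,190 if n=="top" else 165),(179,60,255))
        k_,l,st,c=cv2.connectedComponentsWithStats(m)
        if k_>1:
            i=1+st[1:,4].argmax();q=c[i]+[x0,y0];print(n,k,(u,v),q,st[i],rk(onz(n,*q,90)))
    h=cv2.cvtColor(im,cv2.COLOR_BGR2HSV);m=cv2.inRange(h,(0,170,110),(6,255,255))|cv2.inRange(h,(175,170,110),(179,255,255))
    u,v=map(int,proj(n,[*w(35,144.5),50]));b=np.zeros_like(m);b[v-25:v+25,u-20:u+20]=m[v-25:v+25,u-20:u+20]
    print("cap",(u,v),cv2.boundingRect(cv2.findNonZero(b)))
print("cass",rk([523.8,78.7]))
for a in((25,110),(25,66),(25,22),(-38,165),(-38,52),(-95,22),(-23,22)):print(a,np.round(w(*a),1))
E
```

```text
cap (215, 180) (210, 166, 10, 27)
side s1 (np.float64(234.2171014942538), np.float64(220.71464752947116)) [225.06293706 211.23776224] [  0   0  16  15 143] [68.87448396 80.90231607]
side s3 (np.float64(248.22761212145195), np.float64(204.16529327752306)) [239.         195.73376623] [  0   0  16  18 154] [68.7264464  -5.85423102]
side s5 (np.float64(261.0121652770712), np.float64(189.06405216255052)) [256.32682927 179.76097561] [  0   0  28  18 205] [  60.24007717 -107.88869084]
cap (225, 238) (215, 229, 21, 16)
cass [-38.81934131 113.22167964]
(25, 110) [587.2  86.7]
(25, 66) [594.9  43.4]
(25, 22) [602.6   0. ]
(-38, 165) [515.6 129.8]
(-38, 52) [535.3  18.6]
(-95, 22) [484.4 -20.9]
(-23, 22) [555.3  -8.4]
```

Call:
servo_tool(delta_pos=[[0.03,0.04,0],[0.03,0.04,0],[0.03,0.04,0],[0.03,0.04,0],[0.03,0.04,0]], roll=[0,0,0,0,0], hand=[1,1,1,1,1], newtons=30)

```text
time_s: 0.6
ee_pos: [304.7, -300.1, 242.2]
orientation: [-3.107, -0.465, -0.0]
ft_force: [1.3, -0.1, 0.3]
width: 12.1
```

Call:
servo_tool(delta_pos=[[0.03,0.04,0],[0.03,0.04,0],[0.03,0.04,0],[0.03,0.04,0],[0.03,0.04,0]], roll=[-0.04,-0.04,-0.04,0,0], hand=[1,1,1,1,1])

```text
time_s: 1.1
ee_pos: [454.8, -99.9, 242.3]
orientation: [3.129, 0.279, 0.0]
ft_force: [0.6, -0.9, 0.2]
width: -0.0
```

```bash
python3 - <<'E'
from h import *
im=cv2.imread("pics/top0.png");h=cv2.cvtColor(im,cv2.COLOR_BGR2HSV);n="top"
for y in (110,22,-66):
    u,v=proj(n,[*w(25,y),90]);x0,y0=int(u)-10,int(v)-5
    m=np.zeros(im.shape[:2],np.uint8);m[y0:y0+11,x0:x0+21]=cv2.inRange(h[y0:y0+11,x0:x0+21],(0,0,150),(179,70,255))
    p=cv2.findNonZero(m)
    r=cv2.minAreaRect(p) if p is not None else None
    print(y,(round(u,1),round(v,1)),r, r and rk(onz(n,*r[0],90)), h[int(v),int(u)])
E
```

```text
110 (np.float64(228.4), np.float64(179.7)) ((228.1599884033203, 179.6199951171875), (7.778174877166748, 17.677669525146484), 81.8698959350586) [ 25.22213187 110.42846871] [103  11 163]
22 (np.float64(265.5), np.float64(174.0)) ((265.5540466308594, 173.82432556152344), (7.726752281188965, 16.933094024658203), 80.53767395019531) [25.34413029 21.79021501] [107  11 166]
-66 (np.float64(302.5), np.float64(168.3)) ((302.2027282714844, 168.21621704101562), (7.726752281188965, 17.426292419433594), 80.53767395019531) [ 25.2941753  -65.29822877] [116  11 165]
```

The rail sections agree with the rack frame to within 1 mm. Moving to above section 1.

Call:
servo_tool(delta_pos=[[0.0265,0.0373,-0.018],[0.0265,0.0373,-0.018],[0.0265,0.0373,-0.018],[0.0265,0.0373,-0.018],[0.0265,0.0373,-0.018]], roll=[0,0,0,0,0], hand=[1,1,1,1,1])

```text
time_s: 1.6
ee_pos: [587.1, 86.4, 151.2]
orientation: [3.129, 0.279, -0.001]
ft_force: [0.6, -1.0, 0.2]
width: -0.0
```

Call:
servo_tool(delta_pos=[[0,0,-0.02],[0,0,-0.015],[0,0,-0.005],[0,0,0],[0,0,0]], roll=[0,0,0,0,0], hand=[1,1,1,1,1])

```text
time_s: 2.1
ee_pos: [586.9, 84.3, 113.0]
orientation: [3.129, 0.278, 0.001]
ft_force: [-0.4, 0.5, 0.3]
width: -0.3
```

Call:
servo_tool(delta_pos=[[0,0,-0.006],[0,0,-0.003],[0,0,-0.0025],[0,0,-0.0015],[0,0,0]], roll=[0,0,0,0,0], hand=[1,1,1,1,1])

```text
time_s: 2.6
ee_pos: [586.6, 84.5, 99.4]
orientation: [3.129, 0.279, 0.0]
ft_force: [-0.8, -0.9, 3.8]
width: -0.1
```

Contact on section 1 reads about 3.8 N. Next is section 2.

Call:
servo_tool(delta_pos=[[0,0,0.012],[0.004,-0.021,0],[0.004,-0.021,0],[0,0,0],[0,0,-0.007]], roll=[0,0,0,0,0], hand=[1,1,1,1,1])

```text
time_s: 3.1
ee_pos: [595.4, 42.5, 105.4]
orientation: [-3.129, -0.278, -0.003]
ft_force: [0.1, 0.9, 0.2]
width: 0.1
```

Call:
servo_tool(delta_pos=[[0,0,-0.003],[0,0,-0.002],[0,0,0],[0,0,0],[0,0,0]], roll=[0,0,0,0,0], hand=[1,1,1,1,1])

```text
time_s: 3.6
ee_pos: [594.3, 43.1, 99.4]
orientation: [-3.129, -0.28, 0.001]
ft_force: [-1.6, 0.9, 3.3]
width: 0.1
```

Section 2 is touched at about 3.3 N. Now section 3.

Call:
servo_tool(delta_pos=[[0,0,0.012],[0.004,-0.021,0],[0.004,-0.021,0],[0,0,0],[0,0,-0.007]], roll=[0,0,0,0,0], hand=[1,1,1,1,1])

```text
time_s: 4.1
ee_pos: [603.5, 0.3, 105.4]
orientation: [3.129, 0.277, 0.003]
ft_force: [0.1, 0.9, -0.4]
width: -0.3
```

Call:
servo_tool(delta_pos=[[0,0,-0.003],[0,0,-0.002],[0,0,0],[0,0,0],[0,0,0]], roll=[0,0,0,0,0], hand=[1,1,1,1,1])

```text
time_s: 4.6
ee_pos: [602.3, 1.1, 99.4]
orientation: [-3.129, -0.28, 0.001]
ft_force: [-2.0, 1.8, 3.0]
width: -0.2
```

Section 3 is touched at about 3 N. Lifting off and moving to the cassette's +y side.

Call:
servo_tool(delta_pos=[[0,0,0.05],[-0.022,0.033,0],[-0.022,0.033,0],[-0.022,0.033,0],[-0.021,0.033,0]], roll=[0,0,0,0,0], hand=[1,1,1,1,1])

```text
time_s: 5.1
ee_pos: [514.7, 133.7, 149.4]
orientation: [-3.129, -0.278, -0.001]
ft_force: [0.4, -0.1, 0.1]
width: 0.2
```

Call:
servo_tool(delta_pos=[[0,0,-0.03],[0,0,-0.025],[0,0,-0.015],[0,0,0],[0,0,0]], roll=[0,0,0,0,0], hand=[1,1,1,1,1])

```text
time_s: 5.6
ee_pos: [515.7, 132.7, 79.6]
orientation: [-3.129, -0.279, -0.0]
ft_force: [-1.4, -0.1, -0.1]
width: -0.0
```

```bash
python3 - <<'E'
from h import *
im=bot.get_image("top");s=bot.get_image("side");o=bot.get_obs()
print(o["ee_pos"],rk(o["ee_pos"]))
a=cv2.resize(im[130:250,180:380],None,fx=3,fy=3,interpolation=cv2.INTER_CUBIC)
b=cv2.resize(s[170:290,180:330],None,fx=3,fy=3,interpolation=cv2.INTER_CUBIC)[:360,:200*3]
c=np.zeros((360,800,3),np.uint8);c[:,:450]=b[:,:450];c[:,450:800]=a[:,:350];cv2.imwrite("pics/c2.png",c)
E
```

```text
[516.38560674 132.64023574  80.29502618] [-36.69749459 167.62774571]
```

View pics/c2.png

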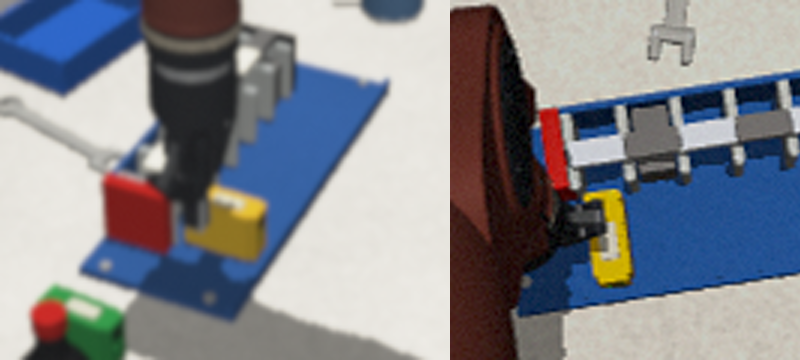

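```bash
python3 - <<'E'
from h import *
o=bot.get_obs();p=o["ee_pos"]
for dz in(-11,0,60,150):
    print(dz,[np.round(proj(n,p+[0,0,dz]),0) for n in("top","side")])
im=bot.get_image("top");s=bot.get_image("side")
print("top crop origin 195,170 x8 ; side 215,190")
a=cv2.resize(im[165:240,195:245],None,fx=8,fy=8,interpolation=cv2.INTER_CUBIC)
b=cv2.resize(s[190:265,215:265],None,fx=8,fy=8,interpolation=cv2.INTER_CUBIC)
cv2.imwrite("pics/c3.png",np.hstack([a,b]))
E
```

```text
-11 [array([209., 210.]), array([245., 245.])]
0 [array([208., 210.]), array([245., 241.])]
60 [array([204., 207.]), array([245., 223.])]
150 [array([197., 201.]), array([244., 194.])]
top crop origin 195,170 x8 ; side 215,190
```

View pics/c3.png

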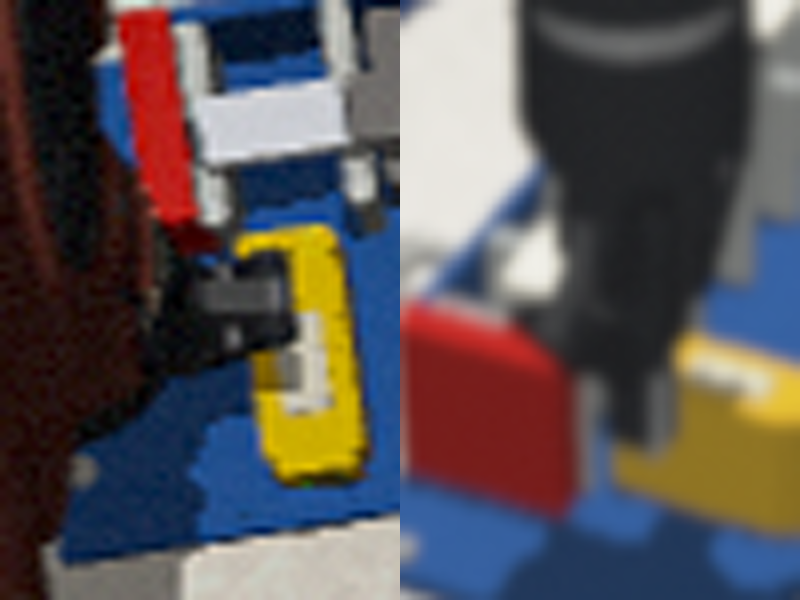

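The side crop shows the closed tips at pixel (245,246), exactly where the measured pose projects. The dark part over the cassette in the top crop is the wider knuckle higher up. I'll lower gently and watch the force.

Call:
servo_tool(delta_pos=[[0,0,-0.005],[0,0,-0.005],[0,0,-0.004],[0,0,-0.003],[0,0,0]], roll=[0,0,0,0,0], hand=[1,1,1,1,1])

```text
time_s: 6.3
ee_pos: [515.1, 132.6, 61.7]
orientation: [3.129, 0.279, -0.002]
ft_force: [-0.6, 0.1, -0.1]
width: -0.1
```

Call:
servo_tool(delta_pos=[[0,0,-0.007],[0,0,-0.006],[0,0,-0.006],[0,0,-0.005],[0,0,0]], roll=[0,0,0,0,0], hand=[1,1,1,1,1])

```text
time_s: 6.8
ee_pos: [515.0, 132.5, 37.4]
orientation: [3.129, 0.279, -0.002]
ft_force: [-0.3, 0.9, -0.1]
width: 0.2
```

Call:
servo_tool(delta_pos=[[0.0009,-0.005,0],[0.0009,-0.005,0],[0.0009,-0.005,0],[0.0009,-0.005,0],[0.0009,-0.005,0]], roll=[0,0,0,0,0], hand=[1,1,1,1,1])

```text
time_s: 7.3
ee_pos: [520.3, 107.0, 38.5]
orientation: [-3.129, -0.279, -0.001]
ft_force: [0.0, 0.4, 0.8]
width: 0.4
```

Call:
servo_tool(delta_pos=[[0.0005,-0.003,0],[0.0005,-0.003,0],[0.0005,-0.003,0],[0.0005,-0.003,0],[0.0005,-0.003,0]], roll=[0,0,0,0,0], hand=[1,1,1,1,1])

```text
time_s: 7.8
ee_pos: [522.6, 92.4, 38.3]
orientation: [-3.129, -0.279, -0.0]
ft_force: [-0.1, -0.1, 0.3]
width: 0.2
```

```bash
cat >> h.py <<'E'
def cass(n="top"):
    im=bot.get_image(n);h=cv2.cvtColor(im,cv2.COLOR_BGR2HSV)
    y=cv2.inRange(h,(20,120,60),(34,255,255));y[:165]=0;y[300:]=0;y[:,:195]=0;y[:,340:]=0
    y=cv2.morphologyEx(y,cv2.MORPH_OPEN,np.ones((2,2)))
    p=cv2.findNonZero(y)[:,0];q=np.array([rk(onz(n,u,v,60)) for u,v in p])
    return im,p,q
def rep():
    im,p,q=cass();o=bot.get_obs()
    r=cv2.minAreaRect(q.astype(np.float32))
    print("t",o["time_s"],"tool rack",np.round(rk(o["ee_pos"]),1),"z",round(o["ee_pos"][2],1),"F",np.round(o["ft_force"],1))
    print("yellow x %.1f..%.1f y %.1f..%.1f n %d"%(*np.percentile(q[:,0],[1,99]),*np.percentile(q[:,1],[1,99]),len(q)),"rect",np.round(r[0],1),np.round(r[1],1),round(r[2],1))
    return im
E
python3 -c "from h import *;rep()"
```

```text
t 7.85 tool rack [-37.6 126.5] z 38.3 F [ 0.1  0.4 -0.1]
yellow x -81.7..-5.7 y 80.2..109.5 n 159 rect [-44.   92.3] [28.7 77.1] 81.5
```

```bash
python3 - <<'E'
from h import *
im,p,q=cass()
cv2.imwrite("pics/c4.png",cv2.resize(im[150:245,190:300],None,fx=6,fy=6,interpolation=cv2.INTER_CUBIC))
for lo in range(-85,0,10):
    s=q[(q[:,0]>=lo)&(q[:,0]<lo+10)];print(lo,len(s),np.round([s[:,1].min(),s[:,1].max()],1) if len(s) else "")
E
```

```text
-85 28 [ 80.1 106.7]
-75 54 [ 79.  108.8]
-65 31 [ 79.6 107.4]
-55 9 [78.9 86.7]
-45 0 
-35 0 
-25 10 [81.  90.9]
-15 25 [80.3 94.5]
-5 0
```

View pics/c4.png

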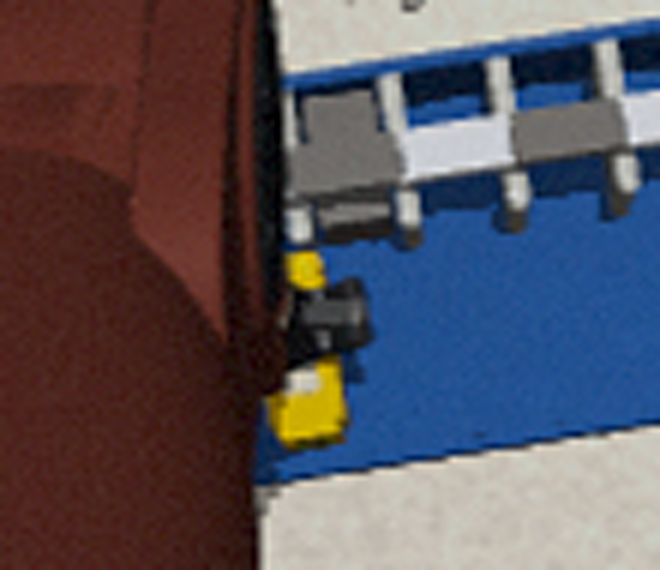

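The leading edge is straight at y≈80 along its length, so the cassette is sliding square. Its rear is near the lip, which is fine. Continuing the push.

Call:
servo_tool(delta_pos=[[0.0009,-0.005,0],[0.0009,-0.005,0],[0.0009,-0.005,0],[0.0009,-0.005,0],[0.0009,-0.005,0]], roll=[0,0,0,0,0], hand=[1,1,1,1,1])

```text
time_s: 8.4
ee_pos: [527.1, 67.1, 38.3]
orientation: [-3.129, -0.279, -0.0]
ft_force: [-0.2, 0.2, -0.6]
width: 0.1
```

Call:
servo_tool(delta_pos=[[0.0009,-0.005,0],[0.0009,-0.005,0],[0.0009,-0.005,0],[0.0009,-0.005,0],[0.0009,-0.005,0]], roll=[0,0,0,0,0], hand=[1,1,1,1,1])

```text
time_s: 8.9
ee_pos: [531.6, 42.2, 38.3]
orientation: [3.129, 0.279, 0.0]
ft_force: [0.7, 1.1, -0.2]
width: -0.2
```

```bash
cat >> h.py <<'E'
def edge():
    rep();im,p,q=cass()
    for lo in range(-85,0,10):
        s=q[(q[:,0]>=lo)&(q[:,0]<lo+10)]
        if len(s): print(lo,len(s),np.round([s[:,1].min(),s[:,1].max()],1))
    return im
E
python3 -c "from h import *;edge()"
```

```text
t 8.95 tool rack [-37.4  75.2] z 38.3 F [-0.5 -0.4  0.1]
yellow x -77.4..-48.8 y 29.4..38.8 n 44 rect [-63.1  33.5] [ 7.2 28.9] 81.2
-85 5 [31.8 36.9]
-75 15 [30.4 38.2]
-65 17 [28.9 37.4]
-55 7 [28.5 33.2]
```

Call:
servo_tool(delta_pos=[[0.0009,-0.005,0],[0.0009,-0.005,0],[0.0009,-0.005,0],[0.0007,-0.004,0],[0.0005,-0.0025,0]], roll=[0,0,0,0,0], hand=[1,1,1,1,1])

```text
time_s: 9.5
ee_pos: [535.5, 20.6, 38.3]
orientation: [3.129, 0.278, 0.0]
ft_force: [0.9, 0.0, 0.1]
width: -0.0
```

Call:
servo_tool(delta_pos=[[-0.0018,0.01,0],[-0.0018,0.01,0],[-0.005,0.01,0.05],[-0.03,0.02,0.03],[-0.04,0,0.02]], roll=[0,0,0,0,0], hand=[1,1,1,1,1])

```text
time_s: 10.0
ee_pos: [457.9, 73.2, 139.1]
orientation: [-3.128, -0.282, -0.006]
ft_force: [-0.1, 0.4, 0.7]
width: 0.3
```

Call:
servo_tool(delta_pos=[[-0.03,0,0],[-0.03,0,0],[-0.03,0,0],[0,0,0],[0,0,0]], roll=[0,0,0,0,0], hand=[1,1,1,1,1])

```text
time_s: 10.5
ee_pos: [367.0, 71.5, 137.4]
orientation: [-3.129, -0.28, -0.002]
ft_force: [0.5, -0.2, -0.2]
width: -0.0
```

```bash
python3 -c "
from h import *
im=edge();cv2.imwrite('pics/c5.png',cv2.resize(im[130:265,170:370],None,fx=4,fy=4,interpolation=cv2.INTER_CUBIC))"
```

```text
t 10.55 tool rack [-193.7  133.2] z 137.5 F [ 0.3  1.1 -0.3]
yellow x -79.0..-5.7 y 7.8..37.2 n 308 rect [-42.8  22.5] [75.5 30.4] 0.6
-85 23 [10.2 34.6]
-75 49 [ 8.7 36.2]
-65 39 [ 7.6 37.4]
-55 27 [ 7.7 37.2]
-45 26 [ 8.6 36.5]
-35 41 [ 7.5 37. ]
-25 51 [ 7.9 37.2]
-15 49 [ 8.8 36.8]
```

View pics/c5.png

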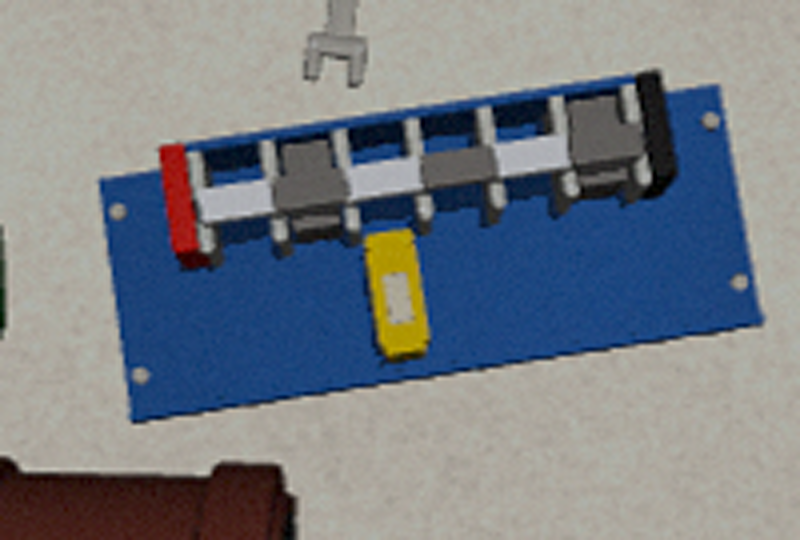

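The cassette now sits at rack (−43, 22.5), square (0.6°), lined up with gap 3. The crop shows its yellow body at (365–428, 230–358) in front of the white section 3. Moving behind it.

Call:
servo_tool(delta_pos=[[0.0365,-0.031,0],[0.0365,-0.031,0],[0.0365,-0.031,0],[0,0,-0.03],[0,0,-0.03]], roll=[0,0,0,0,0], hand=[1,1,1,1,1])

```text
time_s: 11.1
ee_pos: [479.3, -23.5, 76.3]
orientation: [3.129, 0.276, 0.004]
ft_force: [-0.8, 1.0, -0.2]
width: -0.2
```

Call:
servo_tool(delta_pos=[[0,0,-0.015],[0,0,-0.015],[0,0,-0.01],[0,0,0],[0,0,0]], roll=[0,0,0,0,0], hand=[1,1,1,1,1])

```text
time_s: 11.6
ee_pos: [476.9, -22.2, 37.2]
orientation: [3.129, 0.279, 0.0]
ft_force: [-0.8, 0.5, 0.2]
width: -0.2
```

```bash
python3 -c "from h import *;o=bot.get_obs();print(rk(o['ee_pos']),o['ee_pos'],o['ft_force'])"
```

```text
[-102.58259757   22.09746757] [476.93460028 -22.16133641  37.24410787] [-0.80310668  0.45844673  0.24647174]
```

Call:
servo_tool(delta_pos=[[0.0059,0.00105,0],[0.0059,0.00105,0],[0.0059,0.00105,0],[0.0059,0.00105,0],[0.0059,0.00105,0]], roll=[0,0,0,0,0], hand=[1,1,1,1,1])

```text
time_s: 12.1
ee_pos: [506.7, -16.8, 37.2]
orientation: [3.129, 0.279, 0.0]
ft_force: [-0.0, -0.5, 0.9]
width: -0.2
```

Call:
servo_tool(delta_pos=[[0.0049,0.0009,0],[0.0049,0.0009,0],[0.0049,0.0009,0],[0.0049,0.0009,0],[0,0,0]], roll=[0,0,0,0,0], hand=[1,1,1,1,1])

```text
time_s: 12.6
ee_pos: [526.4, -13.2, 37.1]
orientation: [3.129, 0.279, 0.001]
ft_force: [-0.2, -0.9, -0.3]
width: 0.0
```

```bash
python3 -c "from h import *;edge()"
```

```text
Traceback (most recent call last):
  File "h.py", line 35, in edge
    rep();im,p,q=cass()
    ~~~^^
  File "h.py", line 29, in rep
    im,p,q=cass();o=bot.get_obs()
           ~~~~^^
  File "h.py", line 26, in cass
    p=cv2.findNonZero(y)[:,0];q=np.array([rk(onz(n,u,v,60)) for u,v in p])
      ~~~~~~~~~~~~~~~~~~^^^^^
TypeError: 'NoneType' object is not subscriptable
```

The cassette is hidden from above, so I'll go on with the push and check the side view.

Call:
servo_tool(delta_pos=[[0.0039,0.0007,0],[0.0039,0.0007,0],[0.0039,0.0007,0],[0.0039,0.0007,0],[0.0039,0.0007,0]], roll=[0,0,0,0,0], hand=[1,1,1,1,1])

```text
time_s: 13.15
ee_pos: [545.4, -9.7, 37.1]
orientation: [3.129, 0.279, 0.0]
ft_force: [-0.2, -0.2, 0.7]
width: -0.3
```

```bash
python3 - <<'E'
from h import *
o=bot.get_obs();print(rk(o['ee_pos']),o['ee_pos'],o['ft_force'])
s=bot.get_image("side");cv2.imwrite("pics/c6.png",cv2.resize(s[160:280,190:310],None,fx=5,fy=5,interpolation=cv2.INTER_CUBIC))
E
```

```text
[-32.96211379  22.37150116] [545.4368268   -9.7302537   37.10410706] [-0.20303775 -0.17906127  0.66279816]
```

View pics/c6.png

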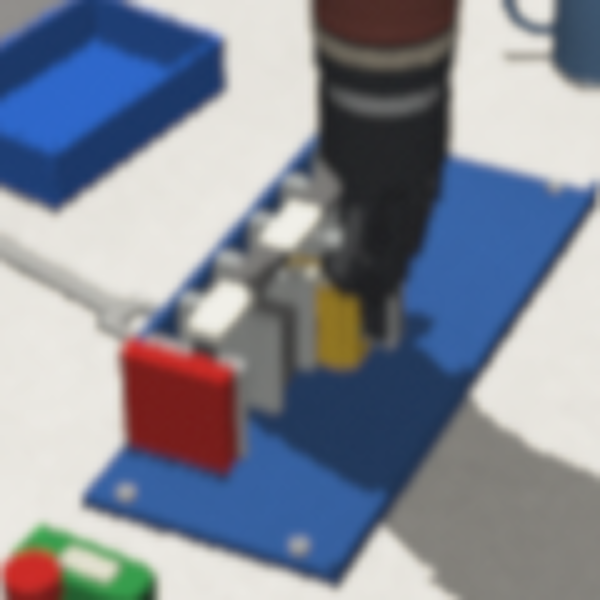

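The side view shows the cassette (about (340,330) in the crop) entering gap 3 upright. Pushing on gently until the force shows the stop.

Call:
servo_tool(delta_pos=[[0.002,0.00035,0],[0.002,0.00035,0],[0.0015,0.0003,0],[0.001,0.0002,0],[0.001,0.0002,0]], roll=[0,0,0,0,0], hand=[1,1,1,1,1])

```text
time_s: 13.7
ee_pos: [552.6, -8.4, 37.1]
orientation: [-3.129, -0.279, 0.0]
ft_force: [-0.3, -0.4, -0.2]
width: -0.3
```

Call:
servo_tool(delta_pos=[[0.001,0.0002,0],[0.001,0.0002,0],[0.001,0.0002,0],[0,0,0],[0,0,0]], roll=[0,0,0,0,0], hand=[1,1,1,1,1])

```text
time_s: 14.2
ee_pos: [555.0, -7.8, 36.9]
orientation: [-3.129, -0.279, 0.002]
ft_force: [-3.8, -0.9, 2.4]
width: 0.3
```

Call:
servo_tool(delta_pos=[[0.001,0.0002,0],[0.001,0.0002,0],[0,0,0],[0,0,0],[0,0,0]], roll=[0,0,0,0,0], hand=[1,1,1,1,1])

```text
time_s: 14.7
ee_pos: [554.9, -7.6, 36.5]
orientation: [3.129, 0.278, -0.008]
ft_force: [-10.0, -2.7, 4.8]
width: 0.2
```

The force rises to 10 N with no travel, so the cassette is against the stop. Backing off straight, then up and clear.

Call:
servo_tool(delta_pos=[[-0.005,-0.0009,0],[-0.02,-0.0035,0],[-0.03,-0.005,0],[-0.03,-0.005,0.02],[-0.03,0.01,0.03]], roll=[0,0,0,0,0], hand=[1,1,1,1,1])

```text
time_s: 15.2
ee_pos: [441.1, -12.4, 86.7]
orientation: [-3.129, -0.277, 0.002]
ft_force: [0.2, 0.7, 0.3]
width: -0.1
```

Call:
servo_tool(delta_pos=[[-0.03,0.02,0.03],[-0.03,0.02,0.01],[-0.03,0.02,0],[0,0,0],[0,0,0]], roll=[0,0,0,0,0], hand=[1,1,1,1,1])

```text
time_s: 15.7
ee_pos: [353.3, 48.5, 127.7]
orientation: [3.129, 0.281, 0.004]
ft_force: [1.6, -0.9, -0.4]
width: -0.1
```

```bash
python3 - <<'E'
from h import *
im=rep();s=bot.get_image("side");o=bot.get_obs();print(o["ee_pos"])
a=cv2.resize(im[140:240,190:290],None,fx=4,fy=4,interpolation=cv2.INTER_CUBIC)
b=cv2.resize(s[165:265,205:305],None,fx=4,fy=4,interpolation=cv2.INTER_CUBIC)
cv2.imwrite("pics/c7.png",np.hstack([a,b]))
old=cv2.imread("pics/top0.png")
for n,(x0,y0,x1,y1) in {"wrench":(240,80,275,155),"mug":(400,140,455,195),"relay":(400,225,432,255),"driver":(380,270,437,350),"bottle":(85,205,135,242)}.items():
    print(n,round(float(cv2.absdiff(im,old)[y0:y1,x0:x1].mean()),1))
# rear edge of cassette: expected rear top corners at home
for y in (37,7): print(np.round(proj("top",[*w(-12,y),60]),1))
E
```

```text
t 15.75 tool rack [-211.5  112.8] z 127.6 F [ 0.4 -1.  -1. ]
yellow x -15.0..52.4 y 8.1..37.4 n 194 rect [18.7 22.5] [30.3 68.4] 89.0
[353.92993163  47.97721865 127.40064414]
wrench 11.7
mug 9.2
relay 9.9
driver 11.6
bottle 9.2
[261.8 192.3]
[274.1 190.4]
```

View pics/c7.png

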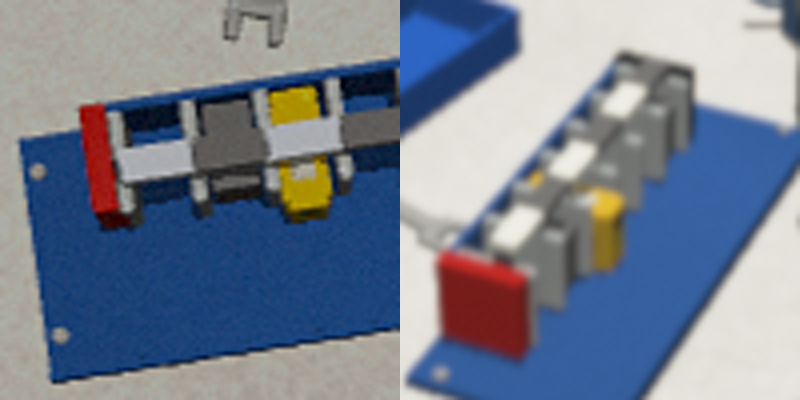

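The cassette is in gap 3, in line with it and upright. Its depth is the tightest tolerance, so I'll measure the rear top edge by brightness profile in one numeric check.

```bash
python3 - <<'E'
from h import *
from scipy.ndimage import map_coordinates
im=bot.get_image("top").astype(float)
xs=np.arange(-24,2,1.)
def prof(im,ys,xs):
    out=[]
    for x in xs:
        P=[proj("top",[*w(x,y),60]) for y in ys]
        out.append([np.mean([map_coordinates(im[:,:,c],[[p[1]],[p[0]]],order=1)[0] for p in P]) for c in(0,1,2)])
    return np.array(out)
P=prof(im,(14,18,22,26,30),xs)
for x,p in zip(xs,P):print(int(x),np.round(p).astype(int).tolist())
old=cv2.imread("pics/top0.png").astype(float)
print("start (measured centre -38.8)")
for x,p in zip(xs-64,prof(old,(105,109,113,117,121),xs-64)):print(int(x),np.round(p).astype(int).tolist())
E
```

```text
-24 [124, 68, 27]
-23 [124, 67, 26]
-22 [122, 66, 26]
-21 [110, 62, 29]
-20 [80, 54, 34]
-19 [46, 47, 41]
-18 [24, 46, 46]
-17 [17, 45, 45]
-16 [17, 42, 41]
-15 [15, 39, 41]
-14 [12, 46, 53]
-13 [8, 64, 76]
-12 [5, 92, 110]
-11 [3, 122, 144]
-10 [2, 142, 167]
-9 [2, 148, 173]
-8 [1, 147, 172]
-7 [0, 146, 171]
-6 [1, 146, 172]
-5 [2, 147, 173]
-4 [2, 147, 173]
-3 [1, 146, 173]
-2 [1, 146, 173]
-1 [1, 146, 172]
0 [1, 146, 172]
1 [0, 146, 172]
start (measured centre -38.8)
-88 [111, 59, 20]
-87 [111, 59, 22]
-86 [111, 60, 24]
-85 [112, 60, 24]
-84 [112, 60, 23]
-83 [110, 59, 22]
-82 [96, 54, 23]
-81 [70, 47, 24]
-80 [36, 43, 31]
-79 [12, 42, 39]
-78 [4, 46, 51]
-77 [3, 61, 74]
-76 [3, 88, 107]
-75 [3, 117, 139]
-74 [4, 135, 159]
-73 [3, 139, 163]
-72 [1, 137, 161]
-71 [0, 136, 160]
-70 [1, 136, 160]
-69 [1, 136, 161]
-68 [2, 137, 160]
-67 [2, 137, 160]
-66 [2, 136, 159]
-65 [1, 136, 158]
-64 [0, 135, 159]
-63 [0, 136, 159]
```

The rear top edge is at rack x = −12.0 mm, which is the fully home value. The robot is clear, so I'm handing in.

```bash
python3 -c "
from h import *
o=bot.get_obs();print(o['time_s'],o['ft_force'],abs(o['joint_vel']).max());print(bot.close_job())"
```

```text
15.85 [0.62794507 0.4172326  1.17220577] 0.0076651955556849855
the job is handed in; nothing more can be done
None
```

I touched rail sections 1, 2 and 3 in order from the red cap (about 3.8, 3.3 and 3.0 N), lifting clear between touches. I then pushed the yellow cassette along its channel to gap 3 and in against the back stop with closed fingers. The job was handed in at 15.85 s; no verdict was reported.

**Last checks:**
- **Depth:** the cassette's rear top edge is at rack x ≈ −12 mm, the fully home value. On the last push the force rose to 10 N with no further travel.
- **Alignment:** it sits at rack y ≈ 22.5 mm, about 1° off square, and looks upright in the side view.
- **Robot:** it was clear of everything and at rest, with wrist readings at noise level.
- **Bystanders:** I compared images at the wrench, mug, relay, screwdriver and bottle. All five differ by about the same small amount, which I read as lighting and noise. Both blanks were checked only by eye, in the pictures: blank_a stayed in its gap to the end, and blank_b was last clearly seen before the final push.

**Disagreement between checks:** the plain colour-mask box put the cassette centre at 18.7 mm, below the 20 mm limit. The mask counts part of the dark rear face and the rail hides part of the top, so I relied on the edge profile and the force stop instead.

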